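Turn optical modules out of their carrier

TASK

Turn the three optical modules out of their carrier: pinch the loose orange cover shut against the upright black rack by their handle blades, lift both out of the stand, turn them over and lay them flat on the aluminium tray inside its rims, orange cover underneath, and let go. Then lift the black rack away (the grey bar on its back serves for that) and lay it pockets down in the middle of the grey rubber mat, leaving the modules lying in the cover with their labels up. Drop nothing, let no module come out on the way, and leave the splicer, green box, bottle and pen cleaner where they are.

Things in the scene. Friction and masses are not known exactly. Their poses are not given: they have to be found in the camera images.
- stand: Fixed grey stand, base plate 130 x 150 x 14 mm. Origin: centre of its underside; z up, x from the rack's side to the cover's. Its slot holds the carrier (rack + cover) upright, leaning 4 deg to -x; slot walls reach 64 mm above the table all round, with up to 4 mm of play; the back wall (-x) has a 48 mm gap in its middle. Draw the carrier up along rack -x by 60 mm or more.
- stand_slot (a point): Fixed point of the stand where the rack's origin is at the start, 78 mm above the table.
- rack: Loose black rack, about 140 g, body 116 (x) x 110 (y) x 13 mm. Origin: centre of its open pocketed face; z out of the pockets to the cover, x away from the handle blade; body at z -13 to 0. At the start x is down, z is the stand's +x (4 deg up). 3 pockets, 96 x 26 mm, 7 deep, at y -34, 0, 34. Lying pockets down, its origin is level with the surface.
- rack_pinch (a point): On the contact face of the two handle blades, mid-width, 34 mm out from the rack's edge, at rack (-82, 0, -24) mm. Rack blade: 50 wide, 5 thick, 52 long, from edge (-58, 0, 0) along (-0.707, 0, -0.707). To pinch both: fingers point along rack (0.707, 0, 0.707), close along (-0.707, 0, 0.707): 49 deg from vertical while standing, 45 deg when inverted. Grip with 40 N or more.
- rack_bar (a point): Middle of the grey lifting bar on the rack's back: rack (4, 0, -39) mm, axes as the rack. Bar 48 (x) x 12 (y) x 12 mm (z -33 to -45) on two 10 x 12 mm posts; top of bar 32 mm off the back. With the rack inverted it is uppermost: grip across its width from above. Centre of mass within 15 mm of it in x and y.
- cover: Loose orange cover, about 80 g, lying on the rack's face, held only by the slot. Frame as the rack's: both coincide when shut. Body 116 x 110 mm, z 0 to 8; 3 recesses 96 x 26 mm, 4 deep, face the pockets. Its handle blade, 50 wide, 4 thick, 52 long, lies flat on the front of the rack's: 9 mm together. Inverted (z down) its origin is 8 mm above the surface and the blade rises at 45 deg.
- module_a: Optical transceiver module, about 40 g, 92 (x) x 22 (y) x 10 (z) mm, aluminium, blue pull tab at -x, white label with a red end on its -z side. Origin: its centre; axes as the rack's. Starts in the pocket at y = -34 mm, shut in with 1 to 4 mm of play.
- module_b: Optical transceiver module, about 40 g, 92 (x) x 22 (y) x 10 (z) mm, aluminium, blue pull tab at -x, white label with a yellow end on its -z side. Origin: its centre; axes as the rack's. Starts in the pocket at y = 0 mm, shut in with 1 to 4 mm of play.
- module_c: Optical transceiver module, about 40 g, 92 (x) x 22 (y) x 10 (z) mm, aluminium, blue pull tab at -x, white label with a green end on its -z side. Origin: its centre; axes as the rack's. Starts in the pocket at y = 34 mm, shut in with 1 to 4 mm of play.
- recess_a (a point): Point of the cover where the centre of module_a is when it lies in the middle of its recess: cover (0, -34, -1) mm.
- recess_b (a point): Point of the cover where the centre of module_b is when it lies in the middle of its recess: cover (0, 0, -1) mm.
- recess_c (a point): Point of the cover where the centre of module_c is when it lies in the middle of its recess: cover (0, 34, -1) mm.
- tray_floor (a point): Middle of the floor (blue pad) of the fixed aluminium tray, on its surface, 30 mm above the table; z up, x from the open front to the back rim. Rims 8 mm above the floor at y = +/-70 and x = +68 mm; the floor ends open at x = -79 mm: the handle blades rise over this side. The feet (18 mm across) stand 30 mm in from the front.
- mat: Fixed grey rubber mat with a yellow border, 190 (x) x 170 (y) x 3 mm. Origin: centre of its underside on the table.
- splicer: Bystander: black fusion splicer, 150 x 140 x 130 mm, 2.2 kg; origin under its centre.
- green_box: Bystander: green box 90 x 150 x 50 mm; origin under its centre.
- wipe_bottle: Bystander: closed bottle, 56 mm across, 125 mm high; origin under its centre.
- pen_cleaner: Bystander: white pen cleaner lying flat along its x, 163 x 20 x 18 mm; origin under its white body.

How it is judged:
On the way, in this order (a step that is already met when the one before it is completed fails the run):
1. the carrier is lifted clear of its stand with the cover held shut on the rack (height (world z) of rack above 0.125 m and distance between rack and stand_slot above 0.05 m and distance between cover and rack below 0.01 m and angle between the z axis of cover and the z axis of rack, either way round below 0.12 rad), for 0.2 s.
2. the shut carrier lies inverted in the tray, cover underneath, let go (angle between cover's own z axis and vertical above 3.07 rad and z of cover in the frame of tray_floor between 0.004 and 0.0115 m and x of cover in the frame of tray_floor between -0.03 and 0.03 m and y of cover in the frame of tray_floor between -0.025 and 0.025 m and distance between cover and rack below 0.01 m and angle between the z axis of cover and the z axis of rack, either way round below 0.12 rad and angle between rack's own z axis and vertical above 3.05 rad and contact force between the fingers and cover below 0.1 N and contact force between the fingers and rack below 0.1 N), for 0.2 s.
3. the rack is lifted off and the modules stay in the cover (angle between cover's own z axis and vertical above 3.07 rad and z of cover in the frame of tray_floor between 0.004 and 0.0115 m and x of cover in the frame of tray_floor between -0.03 and 0.03 m and y of cover in the frame of tray_floor between -0.025 and 0.025 m and distance between module_a and recess_a below 0.007 m and angle between each of module_a, module_b, module_c's own z axis and vertical above 3 rad and distance between module_b and recess_b below 0.007 m and distance between module_c and recess_c below 0.007 m and distance between cover and rack above 0.04 m), for 0.2 s.
At the end, for the whole second after the job is handed in: Cover flat in the tray, outer face down, inside the rims (centre within 30 mm in x, 25 mm in y of tray_floor); each module flat in its own recess, label up (within 7 mm); rack flat, pockets down, on the mat (centre within 60 mm in x, 45 mm in y of the mat's); all released and at rest (angle between cover's own z axis and vertical above 3.07 rad and z of cover in the frame of tray_floor between 0.004 and 0.0115 m and x of cover in the frame of tray_floor between -0.03 and 0.03 m and y of cover in the frame of tray_floor between -0.025 and 0.025 m and distance between module_a and recess_a below 0.007 m and angle between each of module_a, module_b, module_c's own z axis and vertical above 3 rad and distance between module_b and recess_b below 0.007 m and distance between module_c and recess_c below 0.007 m and angle between rack's own z axis and vertical above 3.05 rad and z of rack in the frame of mat between -0.001 and 0.007 m and x of rack in the frame of mat between -0.06 and 0.06 m and y of rack in the frame of mat between -0.045 and 0.045 m and linear speed of each of rack, cover, module_a, module_b, module_c below 0.02 m/s and contact force between the fingers and rack below 0.1 N); the robot touches nothing.
It fails at once if a module comes out of the cover (more than 30 mm from its recess) (distance between module_a and recess_a above 0.03 m or distance between module_b and recess_b above 0.03 m or distance between module_c and recess_c above 0.03 m).
It fails at once if the cover or the rack is dropped (falls faster than 0.45 m/s, held by nothing: about 10 mm) ((linear speed of cover above 0.45 m/s and contact force between the fingers and cover below 0.1 N) or (linear speed of rack above 0.45 m/s and contact force between the fingers and rack below 0.1 N)).
It fails at once if a bystander is moved more than 20 mm (distance of any of splicer, green_box, wipe_bottle, pen_cleaner from where it was at the start of the episode above 0.02 m).
It also fails if it takes over 61 s, if anything falls off the work surface, if the arm or the gripper's body presses on something with over 40 N, if the wrist force passes 120 N, or if a joint passes its speed limit or range.

ROBOT

A 6-joint arm with a two-finger parallel gripper is mounted at the origin on the work surface. World frame = base frame: x ahead of the robot, y to its left, z up, the work surface at z = 0. Lengths are in m, angles in rad, forces in N, time in s.
With the tool pointing down it reaches from about 0.275 to 1 m from the base axis. Payload 8.4 kg.
Tool frame: the origin (TCP) lies on the centre line of the jaws, within the pads' length; the fingertips stand 17 mm ahead of it and the grasp point (between the pads) lies 2 mm behind it (bot.tcp_to_tips is the y of the fingertips in the tool frame, in m); y points along the fingers, z is the direction in which the jaws open and shut, and the axes are right-handed (so a half turn about y gives the same grasp; the last joint's range is limited). The gripper opens to 85 mm and grips with 20 to 120 N. Pads are 22 mm wide; open, the fingers measure 114 mm over their backs; the gripper's body (76 mm by 85 mm) begins 54 mm behind the grasp point. The pads swing forward as they close: fully open they stand 13 mm farther back than shut.
Start: joints at [-1.281, 0.353, 1.633, -0, 1.155, -0.002], TCP at [0.18, -0.599, 0.248] pointing down, gripper open.
Joint ranges: [-2.63, 2.63], [-0.92, 2.1], [0.06, 2.66], [-1.3, 4.44], [0, 2.69], [-3.02, 3.02]. Speed limits (rad/s): [2.22, 2.22, 2.79, 3.14, 3.14, 3.14].

INTERFACE

Orientations are given as a unit quaternion [x, y, z, w].
In Python, from workcell import bot, hand, kinematics, get_obs, vision, hand_in gives the robot as it stands. The module is installed in compiled form; this text tells all that it offers. Calls block until the motion is done:
- bot.reach(position, orientation): joint-space move of the TCP to a pose.
- bot.servo_line(position, ori=None, velocity=0.15): straight line of the TCP; ori=None keeps the orientation; velocity is the mean speed in m/s.
- bot.goto_joints(angles): joint-space move.
- hand.move_gripper(opening, strength=None): finger opening in m; strength is the grip in N (None keeps the last); returns when the fingers have stopped.
- bot.dwell(seconds).
- kinematics.solve_ik(position, orientation): joint angles nearest the present ones, or None.
- get_obs(): the state.
- vision.read_camera(name): name is "side" or "top"; returns a dict with "frame" (384x512x3 uint8, red, green, blue), "intrinsics" (3x3 intrinsics, pixels), "dist" ([k1, k2, p1, p2, k3] as OpenCV has them; the pictures are not rectified), "view" (4x4, takes a point from world to camera coordinates). Camera axes: x right, y down, z forward; pixel columns grow to the right and rows downward; lengths in m; the calibration is good to about 2 mm. A picture is of the moment at which its call begins. There is no depth.
A pose or a line that the arm cannot do raises bot.IKError and nothing moves.
- hand_in(): hands the job in, once; it reports no verdict.
The state is a dict: "time_s": time; "joint_pos": joint angles; "joint_vel": joint speeds; "joint_efforts": joint torques, N m; "position": TCP position; "orientation": TCP orientation; "wrist_force": force on the tool from outside, world axes, zero at the start; "ft_torque": the same for the moment, N m; "gripper_width": finger opening in m.
Only numpy, scipy, OpenCV 4.12 (cv2) and the standard library are available. Lean on these libraries where they do the work, as an engineer would, in place of code of your own. Each camera call takes 0.05 s, during which the arm holds its last target. There are 200 camera calls.

## Working session

There is one attempt and no reset: what is moved stays moved. The work goes in short steps, each a Python script; the robot and the scene stay as the last script left them, time stands still between calls to the robot, and variables do not carry over. Pictures are saved under pics/ and viewed, about 8 in all and at most 12, crops included, and the job is handed in when it is done.

```bash
mkdir -p pics; python3 - <<'E'
from workcell import vision,get_obs,bot
import cv2,numpy as np,pickle
d={}
for n in("top","side"):
    r=vision.read_camera(n);d[n]=r;cv2.imwrite(f"pics/{n}0.png",cv2.resize(r["frame"][:,:,::-1],(800,600),interpolation=cv2.INTER_CUBIC))
    print(n,r["intrinsics"],r["dist"],np.round(r["view"],3).tolist())
pickle.dump(d,open("cam0.pkl","wb"))
o=get_obs();print(o["orientation"],o["time_s"],bot.tcp_to_tips)
E
```

```text
top [[430.17791941   0.         253.73833134]
 [  0.         430.17791941 193.06618829]
 [  0.           0.           1.        ]] [-0.16003487  0.          0.          0.          0.        ] [[-0.008, -1.0, -0.003, 0.035], [-0.981, 0.008, -0.192, 0.61], [0.192, 0.002, -0.981, 1.156], [0.0, 0.0, 0.0, 1.0]]
side [[469.316541    0.        251.4481126]
 [  0.        469.316541  192.6436057]
 [  0.          0.          1.       ]] [0.03431451 0.         0.         0.         0.        ] [[1.0, -0.014, 0.017, -0.606], [0.0, -0.763, -0.646, 0.109], [0.022, 0.646, -0.763, 1.252], [0.0, 0.0, 0.0, 1.0]]
[-0.10286092  0.70003315 -0.69915401  0.10274675] 0.1 0.017
```

View pics/top0.png

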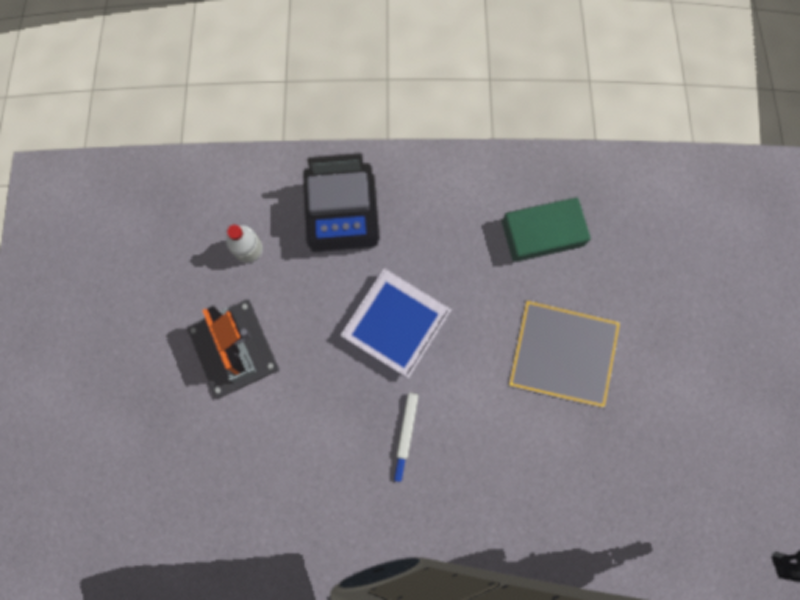

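View pics/side0.png

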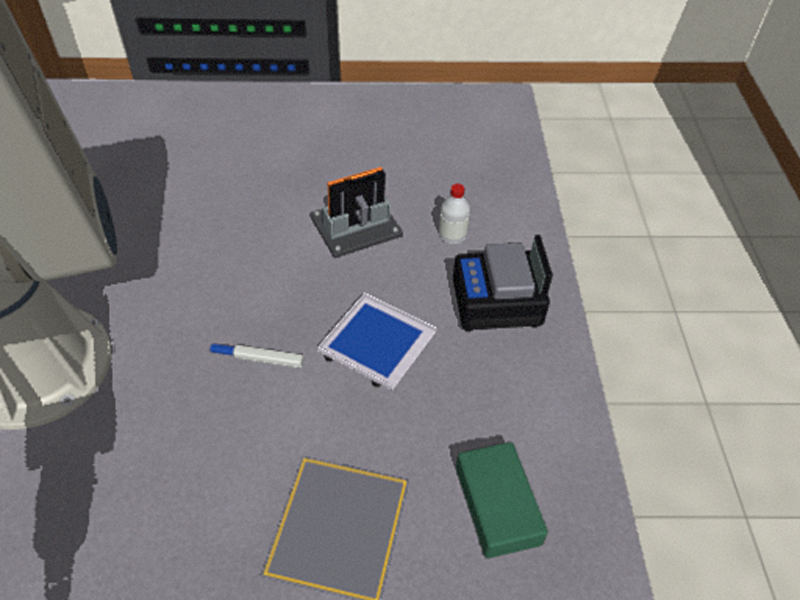

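```bash
python3 - <<'E'
import cv2,numpy as np,pickle
d=pickle.load(open("cam0.pkl","rb"))
def c(n,x,y,w=100,h=75):
    return cv2.resize(d[n]["frame"][y:y+h,x:x+w,::-1],(400,300),interpolation=cv2.INTER_CUBIC)
a=np.vstack([np.hstack([c("top",205,168),c("side",190,180)]),np.hstack([c("top",100,185),c("side",180,100)])])
cv2.imwrite("pics/crop.png",a)
E
cat > h.py <<'E'
import numpy as np,cv2
def ray(c,uv):
    p=cv2.undistortPoints(np.float64(uv).reshape(-1,1,2),c["intrinsics"],np.array(c["dist"])).reshape(-1,2)
    R=c["view"][:3,:3];t=c["view"][:3,3]
    return -R.T@t,np.c_[p,np.ones(len(p))]@R
def plane(c,uv,z):
    o,d=ray(c,uv);return o+d*((z-o[2])/d[:,2])[:,None]
def proj(c,P):
    V=c["view"];r,_=cv2.Rodrigues(V[:3,:3])
    return cv2.projectPoints(np.float64(P).reshape(-1,1,3),r,V[:3,3],c["intrinsics"],np.array(c["dist"]))[0].reshape(-1,2)
E
python3 - <<'E'
from h import *;import pickle
d=pickle.load(open("cam0.pkl","rb"))
np.set_printoptions(precision=4,suppress=True)
for n in("top","side"):
    c=d[n];h=cv2.cvtColor(c["frame"],cv2.COLOR_RGB2HSV)
    for nm,lo,hi,z,box in[("pad",(105,130,80),(125,255,255),.03,{"top":(200,160,300,260),"side":(200,180,290,260)}),("mat",(15,80,80),(35,255,255),.003,{"top":(310,180,410,270),"side":(150,280,280,384)})]:
        x0,y0,x1,y1=box[n];m=cv2.inRange(h,lo,hi);mm=0*m;mm[y0:y1,x0:x1]=m[y0:y1,x0:x1]
        k=np.argwhere(mm)[:,::-1].astype(np.float32)
        P=plane(c,k,z)[:,:2];r=cv2.minAreaRect(P.astype(np.float32)*1000)
        print(n,nm,len(k),r)
E
```

```text
top pad 1507 ((574.2691040039062, 33.82829284667969), (110.33755493164062, 114.39485931396484), 57.25267791748047)
top mat 448 ((519.9434814453125, -286.4389953613281), (186.66375732421875, 166.43716430664062), 76.02973175048828)
side pad 1460 ((575.5897827148438, 33.447792053222656), (113.26470947265625, 117.29608154296875), 57.20099639892578)
side mat 663 ((520.9944458007812, -287.790771484375), (185.6559295654297, 165.5703125), 76.10517120361328)
```

View pics/crop.png

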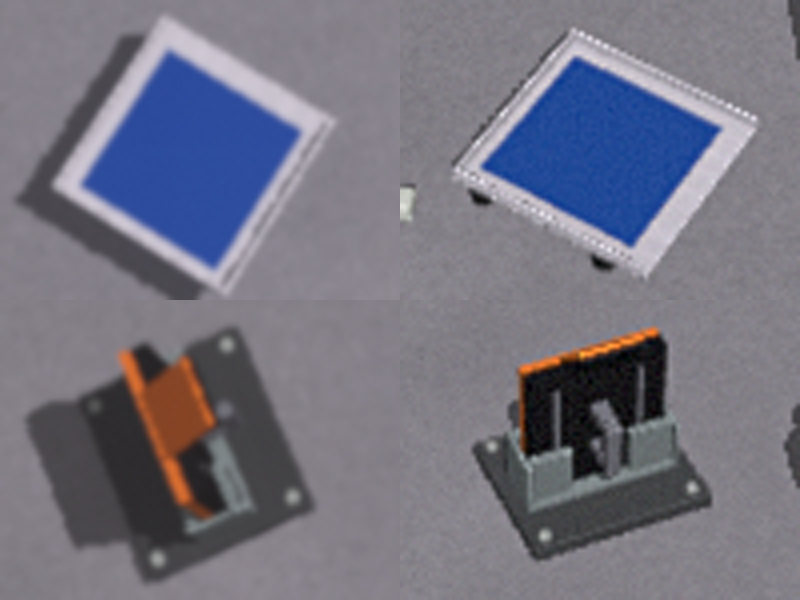

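```bash
cat >> h.py <<'E'
from scipy.spatial.transform import Rotation as Rn
np.set_printoptions(precision=4,suppress=True)
T_C=np.array([.575,.0336]);T_Y=np.deg2rad(147.2)
S=.5**.5
def inv_R(yaw): # inverted rack
    x=np.array([np.cos(yaw),np.sin(yaw),0]);z=np.array([0,0,-1.]);return np.c_[x,np.cross(z,x),z]
def st_R(yaw):
    a=np.deg2rad(4);s=np.array([np.cos(yaw),np.sin(yaw),0]);u=np.array([0,0,1.])
    z=s*np.cos(a)+u*np.sin(a);x=s*np.sin(a)-u*np.cos(a);return np.c_[x,np.cross(z,x),z]
def pinch(R,o,sg):
    "tool pose for rack pose (R,o)"
    y=np.array([S,0,S]);z=sg*np.array([-S,0,S]);M=R@np.c_[np.cross(y,z),y,z]
    return o+R@np.array([-.082,0,-.024])+.002*M[:,1],Rn.from_matrix(M).as_quat()
E
python3 - <<'E'
from h import *;import pickle
from workcell import kinematics
d=pickle.load(open("cam0.pkl","rb"));c=d["top"];s=d["side"]
f=lambda a,ox,oy:[((x+.5)/4-.5+ox,(y+.5)/4-.5+oy) for x,y in a]
B=plane(c,f([(95,105),(227,45),(293,196),(158,258)],100,185),.015)
K=plane(c,f([(78,102),(238,28),(315,207),(148,283)],100,185),.014)
for P in(B,K):
    P=P[:,:2];print(P.mean(0),np.linalg.norm(P-np.roll(P,-1,0),axis=1))
    e=(P[1]-P[0]+P[2]-P[3]); g=(P[2]-P[1]+P[3]-P[0]);print("yaws x",np.degrees(np.arctan2(*-e[::-1])),np.degrees(np.arctan2(*g[::-1])))
Bs=plane(s,f([(491-400,445-300),(545-400,536-300),(692-400,488-300)],180,100),.015);print("side bolts",Bs[:,:2],"top",B[:,:2])
for n,box in(("top",(120,190,165,245)),("side",(200,100,255,160))):
    q=d[n];h=cv2.cvtColor(q["frame"],cv2.COLOR_RGB2HSV);m=cv2.inRange(h,(4,140,60),(18,255,255));mm=0*m;x0,y0,x1,y1=box;mm[y0:y1,x0:x1]=m[y0:y1,x0:x1]
    pts=np.argwhere(mm)
    if n=="top":
        E=np.array([(pts[pts[:,0]==r][:,1].min()-.5,r) for r in np.unique(pts[:,0])]) # left edge
        P=plane(q,E,.1364)[:,:2];print("edge rows",E.tolist())
        vx,vy,a,b=cv2.fitLine(P[2:-4].astype(np.float32),cv2.DIST_HUBER,0,.01,.01).ravel();print("line",vx,vy,a,b,"yaw y",np.degrees(np.arctan2(vy,vx)));print(P[[0,1,2,-4,-3,-2,-1]])
E
```

```text
[0.5344 0.3402] [0.1075 0.1233 0.1082 0.1238]
yaws x 114.47703102808134 -155.11256832864035
[0.5317 0.3394] [0.131  0.1458 0.1335 0.1451]
yaws x 114.57134542020303 -155.89720088571846
side bolts [[0.4557 0.3653]
 [0.5017 0.265 ]
 [0.614  0.3173]] top [[0.5683 0.4152]
 [0.6126 0.3172]
 [0.5008 0.265 ]
 [0.4558 0.3634]]
edge rows [[130.5, 198.0], [129.5, 199.0], [129.5, 200.0], [130.5, 201.0], [130.5, 202.0], [130.5, 203.0], [131.5, 204.0], [131.5, 205.0], [131.5, 206.0], [131.5, 207.0], [132.5, 208.0], [132.5, 209.0], [133.5, 210.0], [133.5, 211.0], [133.5, 212.0], [134.5, 213.0], [135.5, 214.0], [135.5, 215.0], [135.5, 216.0], [136.5, 217.0], [136.5, 218.0], [136.5, 219.0], [137.5, 220.0], [137.5, 221.0], [138.5, 222.0], [138.5, 223.0], [138.5, 224.0], [139.5, 225.0], [139.5, 226.0], [140.5, 227.0], [140.5, 228.0], [140.5, 229.0], [141.5, 230.0], [141.5, 231.0], [142.5, 232.0], [142.5, 233.0], [143.5, 234.0], [143.5, 235.0], [145.5, 236.0], [147.5, 237.0], [149.5, 238.0]]
line 0.91504616 0.40334916 0.52211285 0.33670896 yaw y 23.78772
[[0.5842 0.3592]
 [0.5815 0.3618]
 [0.5788 0.3617]
 [0.4852 0.3199]
 [0.4825 0.3145]
 [0.4799 0.309 ]
 [0.4773 0.3036]]
```

```bash
cat >> h.py <<'E'
S_C=np.array([.5345,.3405]);S_Y=np.deg2rad(114.3)
E
python3 - <<'E'
from h import *;import pickle
from workcell import kinematics
d=pickle.load(open("cam0.pkl","rb"));q=d["side"]
h=cv2.cvtColor(q["frame"],cv2.COLOR_RGB2HSV);m=cv2.inRange(h,(4,140,60),(18,255,255));mm=0*m;mm[100:160,200:255]=m[100:160,200:255]
p=np.argwhere(mm);E=np.array([(r,p[p[:,1]==r][:,0].min()-.5) for r in np.unique(p[:,1])])
P=plane(q,E,.1364)[:,:2]
st=np.array([[np.cos(S_Y),np.sin(S_Y)],[-np.sin(S_Y),np.cos(S_Y)]])
print("stand-frame x,y of side edge",((P-S_C)@st.T)[::3])
R=st_R(S_Y);o=np.array([*(S_C+.000*st[0]),.078])
Ri=inv_R(T_Y);oi=np.array([*T_C,.038])
for sg in(1,-1):
    for nm,(p,qq) in {"grasp":pinch(R,o,sg),"back":pinch(R,o-.1*R@np.array([S,0,S]),sg),"lift":pinch(R,o-.1*R[:,0],sg),"inv":pinch(Ri,oi,sg),"invhi":pinch(Ri,oi+[0,0,.12],sg),"invback":pinch(Ri,oi-.08*Ri@np.array([S,0,S]),sg)}.items():
        print(sg,nm,p,kinematics.solve_ik(p,qq))
E
```

```text
stand-frame x,y of side edge [[-0.0026  0.0523]
 [-0.0021  0.0427]
 [-0.0015  0.033 ]
 [-0.0009  0.0233]
 [-0.0004  0.0136]
 [ 0.0002  0.0038]
 [ 0.0008 -0.006 ]
 [-0.0028 -0.0141]
 [-0.0022 -0.0239]
 [-0.0016 -0.0339]
 [-0.0011 -0.0438]
 [-0.0005 -0.0539]]
1 grasp [0.5461 0.3148 0.1568] [ 0.1371  0.6305  1.6985  0.8599  1.2703 -2.3247]
1 back [0.5771 0.2461 0.2224] [ 0.0303  0.5766  1.6123  0.7814  1.4261 -2.2775]
1 lift [0.549  0.3085 0.2566] [ 0.1269  0.5053  1.6481  0.8229  1.3934 -2.1955]
1 inv [ 0.6427 -0.0101  0.0606] [-0.1616  0.9712  1.1898  0.2895  1.7164  0.342 ]
1 invhi [ 0.6427 -0.0101  0.1806] [-0.1616  0.8416  1.1647  0.2995  1.8644  0.388 ]
1 invback [ 0.6903 -0.0407  0.1172] [-0.1867  0.9879  1.0128  0.2827  1.8763  0.3668]
-1 grasp [0.5461 0.3148 0.1568] [0.1371 0.6305 1.6985 0.8599 1.2703 0.8169]
-1 back [0.5771 0.2461 0.2224] [0.0303 0.5766 1.6123 0.7814 1.4261 0.8641]
-1 lift [0.549  0.3085 0.2566] [0.1269 0.5053 1.6481 0.8229 1.3934 0.946 ]
-1 inv [ 0.6427 -0.0101  0.0606] [-0.1616  0.9712  1.1898  0.2895  1.7164 -2.7996]
-1 invhi [ 0.6427 -0.0101  0.1806] [-0.1616  0.8416  1.1647  0.2995  1.8644 -2.7536]
-1 invback [ 0.6903 -0.0407  0.1172] [-0.1867  0.9879  1.0128  0.2827  1.8763 -2.7748]
```

```bash
python3 - <<'E'
from h import *;import pickle
from workcell import kinematics
from scipy.spatial.transform import Slerp
d=pickle.load(open("cam0.pkl","rb"));q=d["side"];t=d["top"]
print("bottle base,splicer base corners\n",plane(q,np.array([(453,238),(468,328),(545,324)])*.64,0))
print("splicer top corners z.13, lid top\n",plane(t,np.array([(305,170),(372,165),(377,247),(308,250)])*.64,.13),"lid",plane(q,np.array([(535,236),(549,268)])*.64,.17), "cap",plane(t,[(235*.64,231*.64)],.125))
ux=np.array([np.cos(S_Y),np.sin(S_Y)])
R=st_R(S_Y);o=np.array([*(S_C-.003*ux),.078]);Ri=inv_R(T_Y);oi=np.array([*T_C,.038])
C=np.array([(x,y,z) for x in(-.1,-.058,0,.058) for y in(-.055,0,.055) for z in(-.045,.008)])
lift=.16
p0,q0=pinch(R,o-lift*R[:,0],1);p1,q1=pinch(Ri,oi+[0,0,.16],1)
print("rot deg",np.degrees((Rn.from_quat(q1)*Rn.from_quat(q0).inv()).magnitude()))
sl=Slerp([0,1],Rn.from_quat([q0,q1]))
M0=Rn.from_quat(q0).as_matrix()
for u in np.linspace(0,1,9):
    p=p0+(p1-p0)*u;M=sl(u).as_matrix();Rr=M@M0.T@R
    W=p-.002*M[:,1]+(C-[-.082,0,-.024])@Rr.T
    print(round(u,2),kinematics.solve_ik(p,sl(u).as_quat()),"min",W.min(0),"max",W.max(0), "f",M[:,1])
E
```

```text
bottle base,splicer base corners
 [[0.7306 0.3077 0.    ]
 [0.7423 0.0791 0.    ]
 [0.8825 0.0882 0.    ]]
splicer top corners z.13, lid top
 [[0.8371 0.1911 0.13  ]
 [0.8449 0.0713 0.13  ]
 [0.6928 0.0625 0.13  ]
 [0.6887 0.1822 0.13  ]] lid [[0.8437 0.1417 0.17  ]
 [0.8561 0.0686 0.17  ]] cap [[0.7266 0.3136 0.125 ]]
rot deg 157.72930973187908
0.0 [ 0.1164  0.4441  1.5988  0.8074  1.4758 -2.1206] min [0.4853 0.2577 0.1766] max [0.6118 0.3612 0.3379] f [-0.3106  0.6878 -0.6561]
0.12 [ 0.0794  0.4423  1.5886  0.7294  1.4695 -1.7937] min [0.474  0.2211 0.156 ] max [0.6244 0.304  0.3368] f [-0.2905  0.642  -0.7095]
0.25 [ 0.0473  0.4549  1.5609  0.6448  1.4836 -1.4634] min [0.4647 0.1752 0.1406] max [0.6332 0.2623 0.337 ] f [-0.2921  0.5856 -0.7561]
0.38 [ 0.018   0.483   1.5177  0.5603  1.5192 -1.1354] min [0.4529 0.1205 0.1346] max [0.6453 0.2365 0.3333] f [-0.3152  0.5252 -0.7905]
0.5 [-0.0111  0.5261  1.4612  0.4824  1.575  -0.8139] min [0.4512 0.0782 0.1373] max [0.6508 0.2059 0.3247] f [-0.3571  0.4679 -0.8085]
0.62 [-0.0423  0.5826  1.3936  0.4156  1.6476 -0.5007] min [0.4612 0.0486 0.1469] max [0.6503 0.1694 0.3109] f [-0.4128  0.4204 -0.808 ]
0.75 [-0.0773  0.6499  1.317   0.3629  1.7323 -0.1952] min [0.4788 0.0063 0.161 ] max [0.6495 0.1512 0.292 ] f [-0.4758  0.3883 -0.7892]
0.88 [-0.117   0.725   1.2334  0.3259  1.8244  0.1057] min [ 0.4809 -0.0325  0.1764] max [0.6721 0.133  0.269 ] f [-0.5388  0.3753 -0.7542]
1.0 [-0.1616  0.8047  1.1445  0.3052  1.919   0.4059] min [ 0.4965 -0.0668  0.19  ] max [0.6889 0.1113 0.243 ] f [-0.5944  0.383  -0.7071]
```

```bash
cat >> h.py <<'E'
S_R=st_R(S_Y);S_O=np.array([*(S_C-.003*np.array([np.cos(S_Y),np.sin(S_Y)])),.078])
T_R=inv_R(T_Y);T_O=np.array([*T_C,.038])
def snap(n,f,box=None,w=800):
    from workcell import vision
    r=vision.read_camera(n);a=r["frame"]
    if box:a=a[box[1]:box[3],box[0]:box[2]]
    k=min(w/a.shape[1],600/a.shape[0]);cv2.imwrite(f,cv2.resize(a[:,:,::-1],None,fx=k,fy=k,interpolation=cv2.INTER_CUBIC));return r
E
python3 - <<'E'
from h import *
from workcell import *
hand.move_gripper(.05,100)
f=S_R@np.array([S,0,S])
p,q=pinch(S_R,S_O,1)
bot.reach(p-.1*f,q);print(get_obs()["time_s"])
bot.servo_line(p-.03*f,velocity=.1)
bot.servo_line(p,velocity=.05)
o=get_obs();print(o["time_s"],o["position"]-p,o["wrist_force"],o["gripper_width"])
import pickle
d={n:vision.read_camera(n) for n in("top","side")};pickle.dump(d,open("cam1.pkl","wb"))
a=[cv2.resize(d[n]["frame"][y:y+90,x:x+60,::-1],(400,600),interpolation=cv2.INTER_CUBIC) for n,x,y in(("top",115,165),("side",200,70))]
cv2.imwrite("pics/g1.png",np.hstack(a))
print(get_obs()["time_s"])
E
```

```text
3.7917
5.3917 [-0.      0.0001  0.    ] [ 0.4663  0.7063 -0.1999] 0.0500243299851126
5.4917
```

View pics/g1.png

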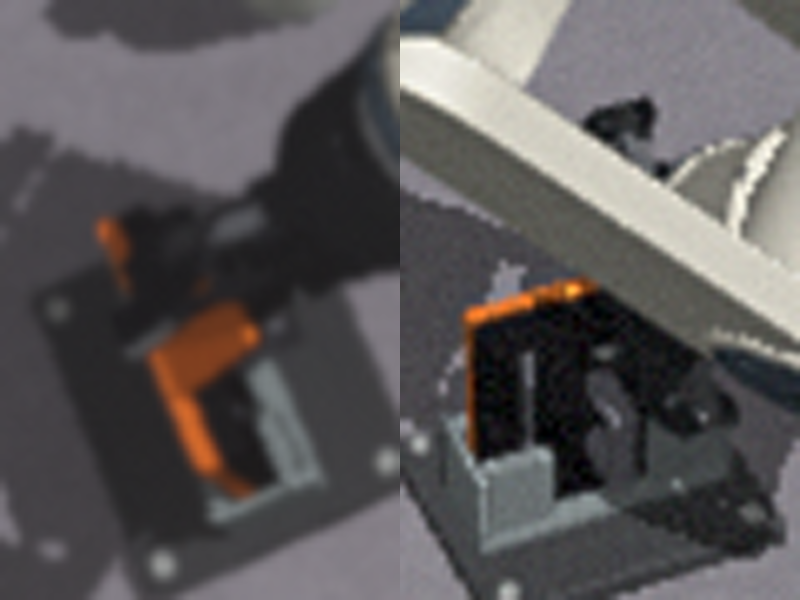

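```bash
python3 - <<'E'
from h import *;import pickle
d=pickle.load(open("cam1.pkl","rb"))["top"]
e=np.array([-.058,0,0]);n=np.array([-S,0,S])
P=[e+.004*n+[0,y,0]+s*np.array([-S,0,-S]) for s in(0.0,.052) for y in(.025,-.025)]+[[-.082,0,-.024]]+[[-.058,.055,.008],[-.058,-.055,.008]]
W=S_O+np.array(P)@S_R.T
u=proj(d,W)
print("crop0",(u-[100,185]+.5)*4-.5+[0,300]);print("crop1",(u-[115,165]+.5)*6.667-.5)
E
```

```text
crop0 [[166.7004 458.1377]
 [139.0089 389.9439]
 [208.6344 426.4162]
 [179.7872 356.4374]
 [184.2787 401.8783]
 [177.2204 503.284 ]
 [116.55   353.5449]]
crop1 [[178.1763 397.2495]
 [132.0215 283.5873]
 [248.0698 344.3776]
 [199.9887 227.7404]
 [207.475  303.479 ]
 [195.7104 472.4969]
 [ 94.588  222.9194]]
```

```bash
python3 - <<'E'
from h import *
from workcell import *
r=hand.move_gripper(.004,45);o=get_obs();print(r,o["time_s"],o["gripper_width"],o["wrist_force"],o["ft_torque"])
f=Rn.from_quat(o["orientation"]).as_matrix();print("force in tool",f.T@o["wrist_force"])
E
```

```text
False 5.9333 0.008282014986147694 [ 0.6816 -0.9313 -0.5254] [-0.6309 -0.3475 -0.0031]
force in tool [ 0.238  -0.5071 -1.1376]
```

```bash
python3 - <<'E'
from h import *
from workcell import *
hand.move_gripper(.0,100);o=get_obs();p=np.array(o["position"]);print(o["time_s"],o["gripper_width"],o["wrist_force"])
bot.servo_line(p-.03*S_R[:,0],velocity=.05);o=get_obs();print(o["time_s"],o["wrist_force"],o["ft_torque"])
bot.servo_line(p-.16*S_R[:,0],velocity=.1);bot.dwell(.2);o=get_obs();print(o["time_s"],o["wrist_force"],o["ft_torque"],o["gripper_width"])
snap("side","pics/l1.png",(170,10,290,100))
E
```

```text
6.15 0.00771264881658337 [ 0.1354 -0.8929 -1.0882]
6.9 [-0.6876 -0.4402 -3.5968] [-0.8454 -0.3662 -0.0296]
8.55 [-0.3817 -0.0506 -3.6019] [-0.7266 -0.3501  0.0151] 0.007916600435844707
```

View pics/l1.png

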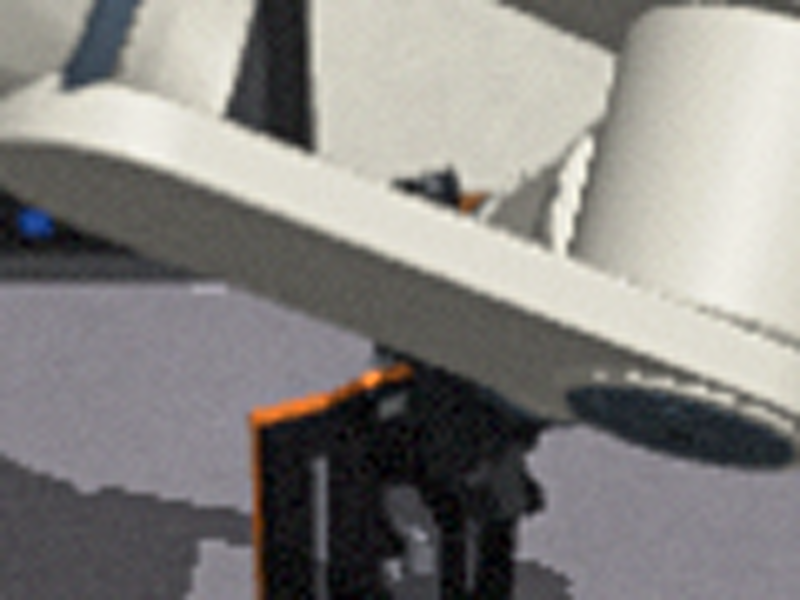

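```bash
python3 - <<'E'
from h import *
from workcell import *
p,q=pinch(T_R,T_O+[0,0,.16],1)
bot.servo_line(p,q,velocity=.09);o=get_obs();print(o["time_s"],o["wrist_force"],o["gripper_width"])
p,q=pinch(T_R,T_O+[0,0,.025],1)
bot.servo_line(p,velocity=.1);bot.dwell(.15);o=get_obs();print(o["time_s"],o["wrist_force"],o["ft_torque"])
import pickle
d={n:vision.read_camera(n) for n in("top","side")};pickle.dump(d,open("cam2.pkl","wb"))
cv2.imwrite("pics/f1.png",np.hstack([cv2.resize(d[n]["frame"][y:y+90,x:x+60,::-1],(400,600),interpolation=cv2.INTER_CUBIC) for n,x,y in(("top",215,155),("side",200,165))]))
E
```

```text
12.5167 [-0.7233 -0.3189 -2.4295] 0.007809971547192254
14.1667 [-0.5383 -0.1325 -3.3299] [-0.4773 -0.8286 -0.0194]
```

View pics/f1.png

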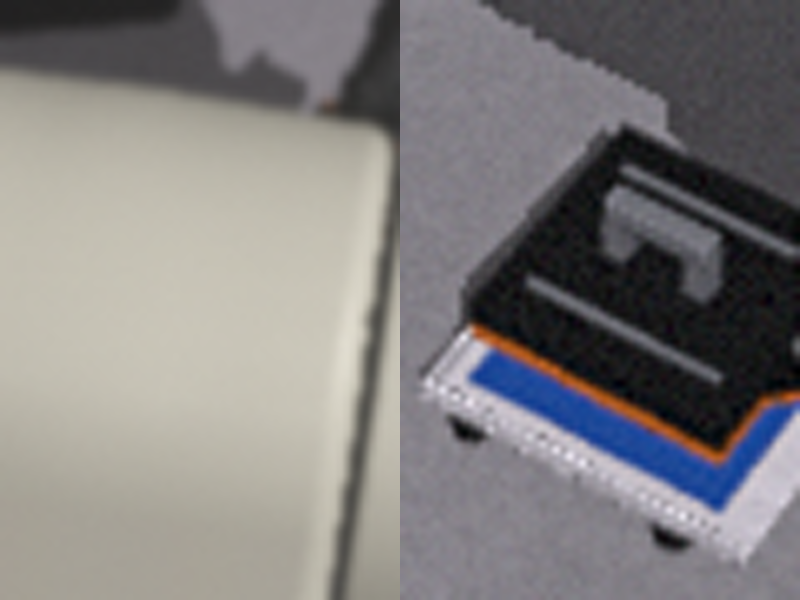

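```bash
python3 - <<'E'
from h import *;import pickle
d=pickle.load(open("cam2.pkl","rb"))["side"]
o=T_O+[0,0,.025]
P=np.array([[.058,.055,.008],[-.058,.055,.008],[.058,.055,-.013],[-.058,.055,-.013],[.058,-.055,-.013],[-.020,0,-.045],[.028,0,-.045]])
u=(proj(d,o+P@T_R.T)-[200,165]+.5)*6.667-.5+[400,0];print(u)
E
```

```text
[[623.4215 159.2076]
 [864.8486 277.9071]
 [622.7573 125.6373]
 [867.2846 244.8296]
 [466.718  304.0388]
 [712.6378 243.982 ]
 [608.0679 192.0371]]
```

```bash
python3 - <<'E'
from h import *
from workcell import *
f0=np.array(get_obs()["wrist_force"])
for dz,v in((.004,.06),(.002,.02),(.001,.02),(0,.02),(-.001,.02),(-.002,.02)):
    p,q=pinch(T_R,T_O+[0,0,dz],1);bot.servo_line(p,velocity=v);o=get_obs();df=np.array(o["wrist_force"])-f0
    print(dz,o["time_s"],df,o["ft_torque"])
    if df[2]>2.5:break
E
```

```text
0.004 14.7667 [-0.5949  0.002   0.2312] [-0.5337 -0.8565 -0.0121]
0.002 15.0167 [-0.5981  0.7472 -0.3568] [-0.5495 -0.8592 -0.0061]
0.001 15.2667 [-0.9946  0.0595  0.0803] [-0.5714 -0.8485 -0.0309]
0 15.5167 [ 0.3489 -0.0575  2.9859] [-0.4306 -0.3874  0.0488]
```

Contact exactly at nominal height. Release, back off, look.

```bash
python3 - <<'E'
from h import *
from workcell import *
hand.move_gripper(.014,20);hand.move_gripper(.03)
p,q=pinch(T_R,T_O,1);f=T_R@np.array([S,0,S])
bot.servo_line(p-.075*f,velocity=.12)
o=get_obs();print(o["time_s"],o["wrist_force"],o["position"])
bar=T_O+T_R@np.array([.004,0,-.039])
x=T_R[:,0];down=np.array([0,0,-1.])
for sg in(1,-1):
    z=sg*T_R[:,1];M=np.c_[np.cross(down,z),down,z];print(sg,kinematics.solve_ik(bar+[0,0,.1],Rn.from_matrix(M).as_quat()))
print(o["joint_pos"])
import pickle
d={n:vision.read_camera(n) for n in("top","side")};pickle.dump(d,open("cam3.pkl","wb"))
cv2.imwrite("pics/r1.png",cv2.resize(d["side"]["frame"][165:255,195:315,::-1],(800,600),interpolation=cv2.INTER_CUBIC))
P=np.array([[.058,.055,-.013],[.058,-.055,-.013],[-.058,-.055,-.013],[-.058,-.055,.008],[-.020,0,-.045],[.028,0,-.045]])
print((proj(d["side"],T_O+P@T_R.T)-[195,165]+.5)*6.667-.5)
E
```

```text
16.825 [-0.786   1.2961 -0.3499] [ 0.6868 -0.0386  0.113 ]
1 [ 0.0599  0.3513  1.8124 -0.      0.9779 -0.9385]
-1 [ 0.0599  0.3513  1.8124 -0.      0.9779  2.2031]
[-0.1851  0.9865  1.0262  0.2828  1.8655  0.365 ]
[[256.881  165.5078]
 [103.2787 343.1398]
 [351.5465 473.5062]
 [350.9908 504.7355]
 [345.4019 284.644 ]
 [242.4582 232.9789]]
```

View pics/r1.png

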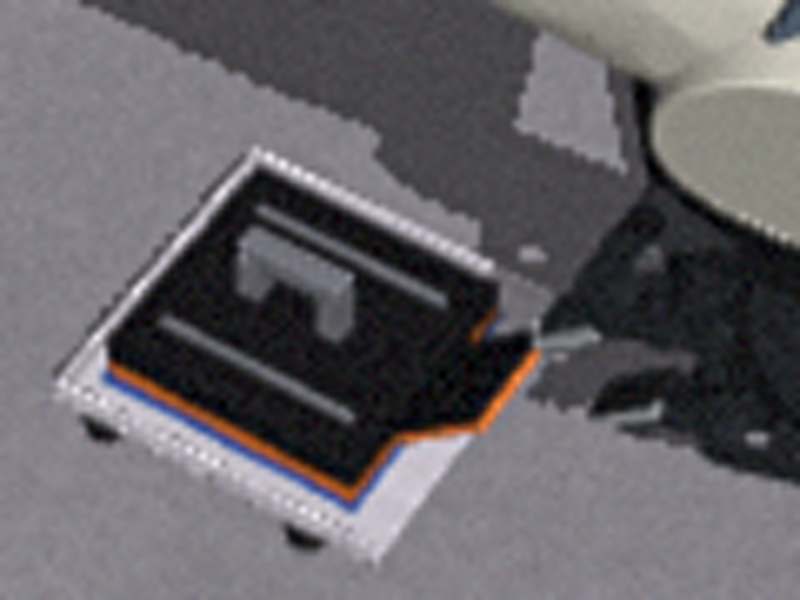

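```bash
cat >> h.py <<'E'
def barpose(R,o):
    z=R[:,1];d=np.array([0,0,-1.]);M=np.c_[np.cross(d,z),d,z]
    return o+R@np.array([.004,0,-.039]),Rn.from_matrix(M).as_quat()
M_R=inv_R(np.deg2rad(166.1));M_O=np.array([.5205,-.287,.003])
E
python3 - <<'E'
from h import *
from workcell import *
f=T_R@np.array([S,0,S]);p0=np.array(get_obs()["position"])
bot.servo_line(p0-.05*f,velocity=.15)
bot.servo_line(p0-.05*f+[0,0,.09],velocity=.2)
b,q=barpose(T_R,T_O)
bot.reach(b+[0,0,.12],q)
hand.move_gripper(.05,60);bot.servo_line(b+[0,0,.045],velocity=.12);o=get_obs();print(o["time_s"],o["wrist_force"],o["position"])
import pickle
d={n:vision.read_camera(n) for n in("top","side")};pickle.dump(d,open("cam4.pkl","wb"))
cv2.imwrite("pics/b1.png",cv2.resize(d["side"]["frame"][165:255,195:315,::-1],(800,600),interpolation=cv2.INTER_CUBIC))
E
```

```text
20.3417 [ 0.5335 -0.1199  0.2921] [0.5721 0.0358 0.1225]
```

View pics/b1.png

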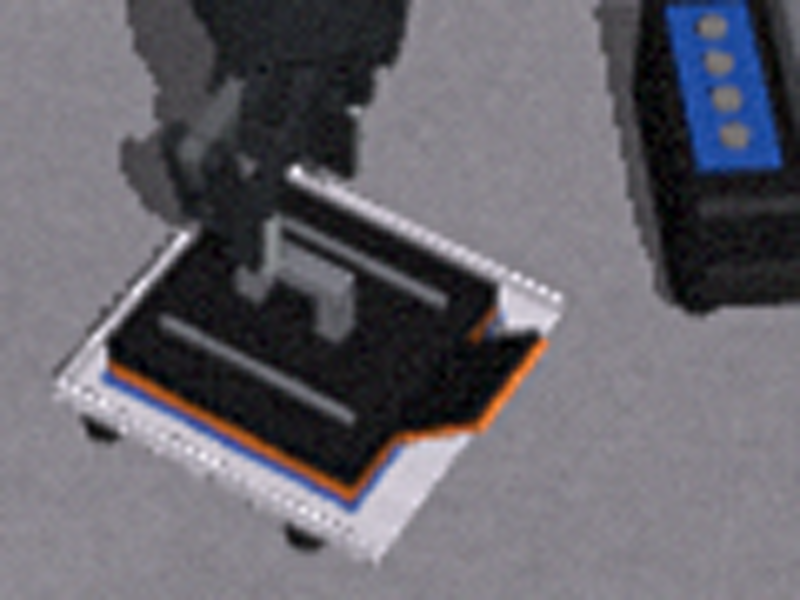

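```bash
python3 - <<'E'
from h import *
from workcell import *
b,q=barpose(T_R,T_O);b=b+[0,0,.001]
bot.servo_line(b,velocity=.06);o=get_obs();print(o["time_s"],o["wrist_force"])
hand.move_gripper(.025,60);hand.move_gripper(.005,60);o=get_obs();print(o["time_s"],o["gripper_width"],o["wrist_force"],o["ft_torque"])
bot.servo_line(b+[0,0,.02],velocity=.025);o=get_obs();print(o["time_s"],o["wrist_force"],o["ft_torque"])
bot.servo_line(b+[0,0,.15],velocity=.08);bot.dwell(.2);o=get_obs();print(o["time_s"],o["wrist_force"],o["gripper_width"])
d={n:vision.read_camera(n) for n in("top","side")}
cv2.imwrite("pics/u1.png",cv2.resize(d["side"]["frame"][155:260,190:330,::-1],(800,600),interpolation=cv2.INTER_CUBIC))
E
```

```text
21.325 [ 0.0588 -0.3222  0.1607]
21.9583 0.01055983635247032 [-0.9625  0.1194  4.6844] [ 0.0367  0.198  -0.0415]
22.9083 [-0.6848  0.9134 -0.9972] [-0.0231 -0.0016 -0.023 ]
24.8833 [ 0.1297  1.1695 -0.8684] 0.010871858235349254
```

View pics/u1.png

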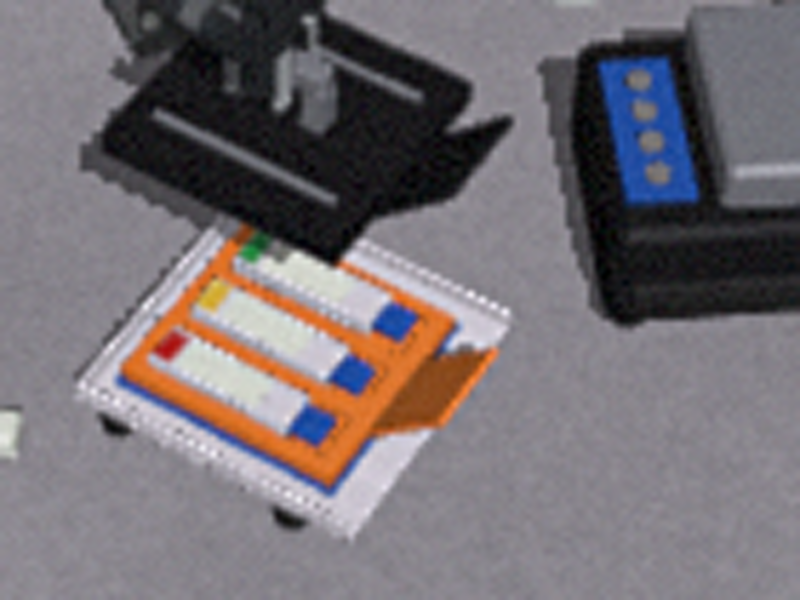

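```bash
python3 - <<'E'
from h import *
from workcell import *
b,q=barpose(M_R,M_O);b=b+[0,0,.001]
bot.servo_line(b+[0,0,.15],q,velocity=.12)
bot.servo_line(b+[0,0,.008],velocity=.1);bot.dwell(.2)
f0=np.array(get_obs()["wrist_force"])
for dz in(.004,.002,.001,0,-.001,-.002):
    bot.servo_line(b+[0,0,dz],velocity=.02);o=get_obs();df=o["wrist_force"]-f0;print(dz,o["time_s"],df)
    if df[2]>2:break
hand.move_gripper(.02,20);hand.move_gripper(.05)
p=np.array(o["position"]);bot.servo_line(p+[0,0,.15],velocity=.12);bot.reach(p+[-.2,-.1,.22],o["orientation"])
o=get_obs();print(o["time_s"],o["wrist_force"])
import pickle
d={n:vision.read_camera(n) for n in("top","side")};pickle.dump(d,open("cam5.pkl","wb"))
cv2.imwrite("pics/e1.png",np.vstack([cv2.resize(d[n]["frame"][y:y+h,x:x+w,::-1],(800,300),interpolation=cv2.INTER_CUBIC) for n,x,y,w,h in(("top",200,160,220,83),("side",150,265,240,90))]))
E
```

```text
0.004 29.9833 [ 0.0363  0.2419 -0.0331]
0.002 30.2333 [ 0.8044 -0.7558 -0.345 ]
0.001 30.4833 [ 0.5716  0.5587 -0.051 ]
0 30.7333 [-0.2613  0.5605  3.9815]
33.725 [-0.4768 -0.2025 -0.1226]
```

View pics/e1.png

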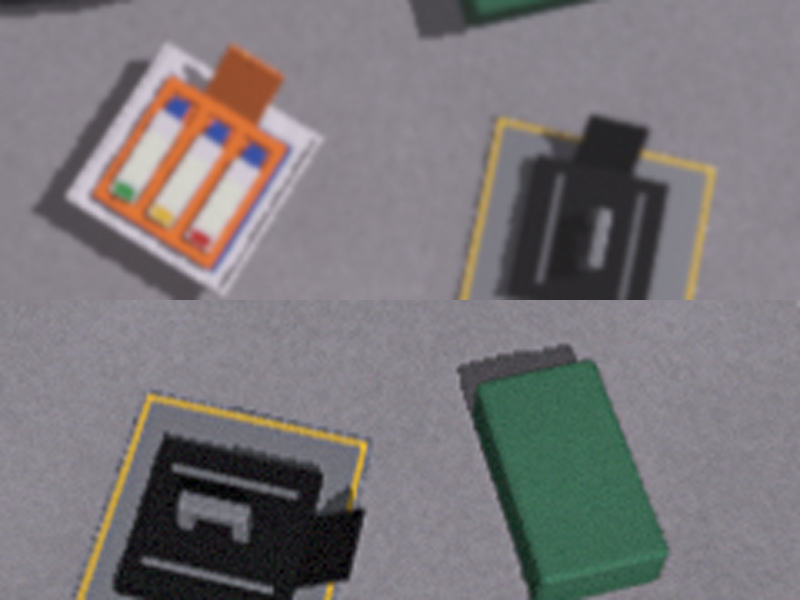

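```bash
python3 - <<'E'
from h import *;import pickle
from workcell import *
d=pickle.load(open("cam5.pkl","rb"))["top"]
def pl(a,z):return plane(d,[((x+.5)/3.636-.5+200,(y+.5)/3.614-.5+160) for x,y in a],z)[:,:2].mean(0)
tx=np.array([[np.cos(T_Y),np.sin(T_Y)],[-np.sin(T_Y),np.cos(T_Y)]])
c=pl([(170,80),(290,148),(210,272),(92,190)],.038);print("cover in tray",tx@(c-T_C))
print("bar",pl([(600,238)],.048),"expected",barpose(M_R,M_O)[0])
print(get_obs()["wrist_force"]);hand_in()
E
```

```text
cover in tray [ 0.0024 -0.    ]
bar [ 0.5157 -0.2845] expected [ 0.5166 -0.286   0.042 ]
[-0.4598  0.1175 -0.713 ]
the job is handed in; nothing more can be done
```

The job is done and handed in at about 34 s of the 61 s allowed; the hand-in reports no verdict.

**What I did:** I pinched both handle blades at 100 N and drew the carrier up 160 mm. I then turned it over above the tray, set it down inside the rims, released it and backed off. After that I lifted the rack off by its bar and laid it pockets down on the mat.

**Last checks:**
- **Cover:** the last picture puts it about 2 mm from the tray centre in x and 0 mm in y, well inside the limits.
- **Modules:** all three lie in their own recesses with the red, yellow and green labels up. I judged this by eye and did not measure their exact distances.
- **Rack:** it lies flat and released on the mat, with the bar within 2 mm of where I aimed.
- **Robot:** the gripper is clear and the wrist force reads under 1 N.
- **Bystanders:** the green box looks undisturbed, and the planned paths kept away from the others. I did not measure any of their positions at the end.

No check failed or disagreed.

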